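Find the rocking lantern base and set it up for soldering

ROBOT

A 6-joint arm with a two-finger parallel gripper is mounted at the origin on the work surface. World frame = base frame: x ahead of the robot, y to its left, z up, the work surface at z = 0. Lengths are in m, angles in rad, forces in N, time in s.
With the tool pointing down it reaches from about 0.425 to 0.95 m from the base axis. Payload 3.5 kg.
Tool frame: the origin (TCP) lies midway between the tips of the shut fingers; the grasp point (between the pads) lies 19 mm behind it; z points along the fingers, y is the line along which they close (so a half turn about z gives the same grasp; the last joint's range is limited). The gripper opens to 85 mm and grips with 20 to 120 N. Pads are 22 mm wide; open, the fingers measure 114 mm over their backs; the gripper's body (76 mm by 85 mm) begins 54 mm behind the grasp point. The pads swing forward as they close: fully open they stand 13 mm farther back than shut.
Start: joints at [0.989, 0.286, 1.577, -0, 1.279, -0.15], TCP at [0.282, 0.613, 0.231] pointing down, gripper open.
Joint ranges: [-2.77, 2.77], [-0.9, 2.22], [0.21, 2.48], [-1.53, 4.67], [0.24, 2.81], [-2.84, 2.84]. Speed limits (rad/s): [2.79, 2.79, 3.14, 3.14, 3.14, 3.14].

INTERFACE

Orientations are given as a unit quaternion [x, y, z, w].
In Python, from plant import ctrl gives the robot as it stands.
- The arm moves only by the tool arm_command, never from a script. Its argument "steps" is one flat list of numbers, 5 for each row, row after row: the opening in per cent of the stroke, from 0 (shut) to 100 (fully open), then the shift along the tool's x, y, z each as a share of 25 mm, from -1 to 1, then the turn about the tool's z as a share of 0.1 rad, from -1 to 1. In form: [grip, tx, ty, tz, spin, grip, tx, ty, tz, spin, ...]. A call has 1 to 8 rows; each row shifts and turns the commanded pose from where the row before left it, along the tool's axes as they then stand; what a row does not reach is not made up. A row lasts 1/12 s, in which the tool goes at most 41.7 mm and 7.16 degrees, less where a joint would pass 70% of its speed; a pose out of reach is approached as far as the arm can. A call with a number of a shift or a turn outside -1 to 1 is refused whole. A call with a gripper value outside its range is refused whole. The fingers move at their own pace and stop on an object; "squeeze" is the grip in N (left out, the last holds). Time passes only in rows, so rows that do not move let the fingers close. It gives the time, the measured TCP pose, the force, the opening and the grip force at its end, in the units of the state.
- ctrl.get_state(): the state, without advancing time (a new reading comes with each control period).
- ctrl.read_camera(name): name is "scene" or "top" or "wrist"; returns the picture (384x512x3 uint8, red, green, blue); there is no depth.
- ctrl.camera_model(name): a dict with "intrinsics" (3x3 intrinsics, pixels), "rvec" (rotation vector, rad) and "tvec" (3), from world to camera coordinates, as OpenCV has them. Camera axes: x right, y down, z forward; pixel columns grow to the right and rows downward; lengths in m; the calibration is good to about 2 mm. The wrist camera is an equidistant fisheye: a pixel r from the principal point sees the ray r / f radians off the axis. A picture is of the moment at which its call begins: read the wrist's pose just before it. camera_model takes no time and is no camera call; for the wrist camera it gives the pose at the moment of the call.
- ctrl.sign_off(): hands the job in; it is judged then, once.
The state is a dict: "time": time; "qpos": joint angles; "dq": joint speeds; "joint_efforts": joint torques, N m; "eef_pos": TCP position; "tcp_rot": TCP orientation; "contact_force": force on the tool from outside, world axes, zero at the start; "wrist_torque": the same for the moment, N m; "opening": opening from 0.0 (shut) to 1.0 (fully open); "finger_force": force on a finger pad.
Only numpy, scipy, OpenCV 4.12 (cv2) and the standard library are available. Lean on these libraries where they do the work, as an engineer would, in place of code of your own. Each camera call takes 0.05 s, during which the arm holds its last target. There are 200 camera calls.

TASK

One of the two lantern bases on the surface plate has a short foot, which cannot be seen from above: press lightly on their corners one after another until you find the base that rocks and the corner that goes down. Then pick that base up by its candle cup and stand it gently on its feet in the middle of the soldering board, turned so that the corner that went down points at the torch nozzle. Leave the sound base standing in its place and do not disturb the jar and the glass strips beside the bases or the tin behind.

Things in the scene. Friction and masses are not known exactly. Their poses are not given: they have to be found in the camera images.
- base_a: lantern base: pierced bright tin sheet 110 x 110 x 4 mm on four 12 mm ball feet under its corners (+-46 mm in x and y); in its middle a round candle cup to grip, 42 mm across, 30 mm tall. 0.28-0.45 kg. Origin: centre, at the soles; z up, x and y along the sides. Sheet top 16 mm, cup rim 46 mm above the origin. Press 40 to 46 mm from the centre in x and y.
- base_b: lantern base: pierced bright tin sheet 110 x 110 x 4 mm on four 12 mm ball feet under its corners (+-46 mm in x and y); in its middle a round candle cup to grip, 42 mm across, 30 mm tall. 0.28-0.45 kg. Origin: centre, at the soles; z up, x and y along the sides. Sheet top 16 mm, cup rim 46 mm above the origin. Press 40 to 46 mm from the centre in x and y.
- surface_plate: fixed flat cast iron marking-off plate, 250 mm (x) x 400 mm (y) x 50 mm high, on which both bases stand along its y; origin under its middle, top 50 mm above it. One of the bases, not said which, has one foot 4 mm short, not said which; it stands level on the other three, but pressed there (1 N or more) it tips and that corner sinks 3 to 4 mm, and rises when let go. All other corners stand firm.
- board_mid (a point): middle of the top face of the fixed white soldering board (180 x 180 mm, top 20 mm above the bench, in a thin steel tray); z up, x points to the torch, x and y along the board's sides
- nozzle (a point): mouth of the copper nozzle of the small hand torch that stands beside the board (unlit, fixed): 152 mm from the middle of the board along the board's x and 49 mm above it. The torch behind it stands 225 mm from the middle of the board and is 130 mm tall
- flux_jar: squat amber glass jar with a steel lid, 38 mm across, 36 mm high, standing near the far edge of the surface plate between the bases; bystander; origin under its middle
- glass_strips: low stack of glass strips, 20 x 42 x 12 mm, lying near the front edge of the surface plate between the bases; bystander; origin under its middle
- solder_tin: tin, 66 mm across, 50 mm high, standing on the bench behind; bystander; origin under its middle
- hearth: soldering board, tray and torch as one fixed body; origin under the middle of the board on the bench, x towards the torch. (Any rules call the base that rocks rocking_base, the other sound_base, and the short foot short_foot, x outwards; which is which must be found by pressing)

How it is judged:
By the outcome, as a careful person would: the job done as asked, in the order asked, and still so for the second after the job is handed in, with the robot touching nothing.
It also fails if it takes over 72 s, if anything falls off the work surface, if the arm or the gripper's body presses on something with over 40 N, if the wrist force passes 120 N, or if a joint passes its speed limit or range.

## Working session

There is one attempt and no reset: what is moved stays moved. The work goes in short steps, Python scripts to look and compute and a tool call to move; the robot and the scene stay as the last step left them, time stands still between calls to the robot, and variables do not carry over. Pictures are saved under pics/ and viewed, at most 10 in all, crops included, and the job is handed in when it is done.

Besides the shell and the picture viewer there is one more tool, called after "Request:" by a JSON object that holds its "fn" and its "kwargs". arm_command: Moves the arm, as the interface text tells. Its arguments: {"type":"object","properties":{"steps":{"type":"array","items":{"type":"number"}},"squeeze":{"type":"number"}},"required":["steps"]}

```bash
mkdir -p pics
python3 - <<'E'
from plant import ctrl
import cv2,numpy as np
s=ctrl.get_state();print({k:np.round(v,3).tolist() for k,v in s.items()})
for n in("top","scene"):
    im=ctrl.read_camera(n);cv2.imwrite(f"pics/{n}0.png",cv2.resize(im[:,:,::-1],(800,600),interpolation=cv2.INTER_CUBIC));np.save(f"pics/{n}0.npy",im)
    print({k:np.round(v,3).tolist() for k,v in ctrl.camera_model(n).items()})
E
```

```text
{'time': 0.0, 'qpos': [0.989, 0.287, 1.578, -0.0, 1.279, -0.15], 'dq': [0.0, -0.001, 0.0, -0.0, -0.001, -0.002], 'joint_efforts': [-0.0, -40.597, -29.263, -0.0, 0.006, -0.0], 'eef_pos': [0.282, 0.612, 0.23], 'tcp_rot': [0.214, 0.977, -0.001, -0.0], 'contact_force': [-0.494, 0.0, 0.15], 'wrist_torque': [-0.022, -0.029, -0.03], 'finger_force': 0.0, 'opening': 0.996}
{'intrinsics': [[369.239, 0.0, 258.177], [0.0, 369.239, 199.806], [0.0, 0.0, 1.0]], 'rvec': [2.214, -2.165, 0.074], 'tvec': [-0.015, 0.603, 0.856]}
{'intrinsics': [[381.151, 0.0, 251.507], [0.0, 381.151, 192.388], [0.0, 0.0, 1.0]], 'rvec': [1.127, 2.256, -1.09], 'tvec': [0.379, -0.224, 1.416]}
```

View pics/top0.png

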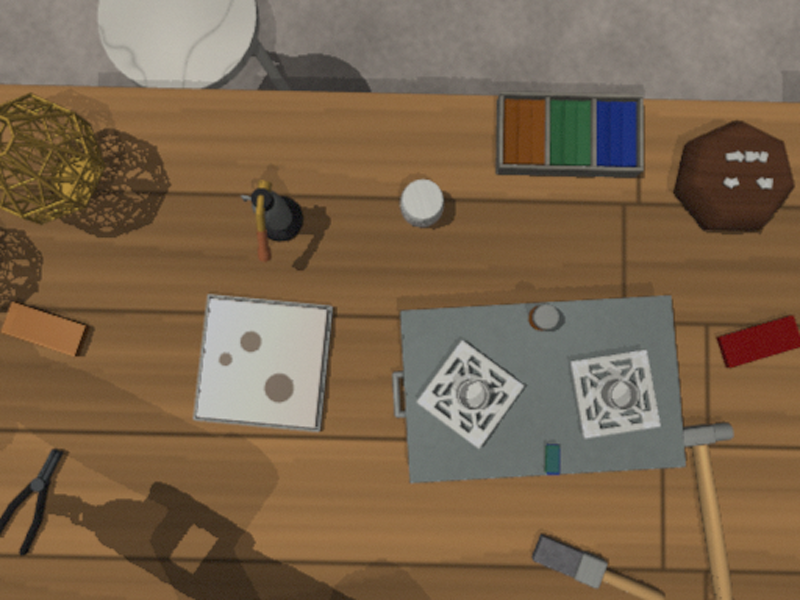

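View pics/scene0.png

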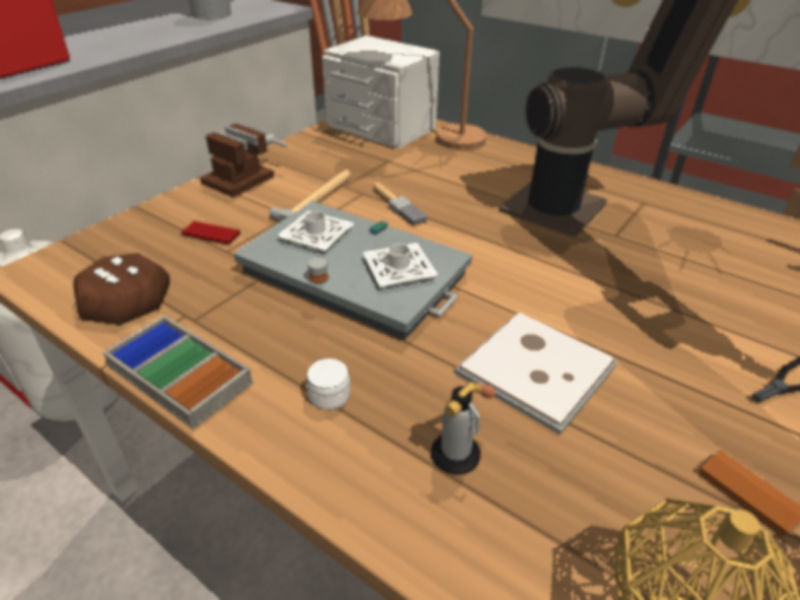

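The top picture shows the board at (263,362), the nozzle tip at (263,258), the left base at (471,394) and the right base at (616,393). It also shows the jar at (546,318) and the strips at (552,459). The scene view agrees with this layout.

```bash
cat > h.py <<'E'
import numpy as np,cv2
from plant import ctrl
from scipy.spatial.transform import Rotation as R
def cast(n,px,z,m=None):
    m=m or ctrl.camera_model(n);K=np.array(m["intrinsics"]);r=cv2.Rodrigues(np.array(m["rvec"],float))[0];t=np.array(m["tvec"]).ravel()
    px=np.atleast_2d(px).astype(float);c=-r.T@t
    d=np.c_[(px-[K[0,2],K[1,2]])/[K[0,0],K[1,1]],np.ones(len(px))]@r
    return c+d*((z-c[2])/d[:,2])[:,None]
def tool():
    s=ctrl.get_state();p=np.array(s["eef_pos"]);M=R.from_quat(s["tcp_rot"]).as_matrix();return s,p,M
E
python3 - <<'E'
from h import *
im=np.load("pics/top0.npy");hsv=cv2.cvtColor(im,cv2.COLOR_RGB2HSV)
m=((hsv[...,1]<40)&(hsv[...,2]>165)).astype(np.uint8)
m=cv2.morphologyEx(m,cv2.MORPH_CLOSE,np.ones((5,5)))
for c in cv2.findContours(m,cv2.RETR_EXTERNAL,cv2.CHAIN_APPROX_NONE)[0]:
    if cv2.contourArea(c)<600: continue
    rc=cv2.minAreaRect(c);px=rc[0]
    if px[1]<170: continue
    z=.02 if px[0]<240 else .066
    b=cast("top",cv2.boxPoints(rc),z)
    e=b[1]-b[0];print(np.round(px,1),"ctr",b.mean(0).round(4),"sides",np.linalg.norm(b[1]-b[0]).round(4),np.linalg.norm(b[2]-b[1]).round(4),"ang",(np.degrees(np.arctan2(e[1],e[0]))%90).round(1))
    print(b[:,:2].round(4).tolist())
s=.64
print("nozzle",cast("top",[263.5*s,259*s],.069),"cups",cast("top",[[472*s,392*s],[618*s,391*s]],.096))
print("jar",cast("top",[546*s,317*s],.086),"strips",cast("top",[552*s,459*s],.062),"tin",cast("top",[422*s,202*s],.05))
print("plate",cast("top",np.array([[402,311],[672,297],[685,466],[411,482]])*s,.05)[:,:2].round(3).tolist())
s,p,M=tool();print(p,M.round(3))
E
```

```text
[393.7 251.7] ctr [ 0.4917 -0.3056  0.066 ] sides 0.109 0.1095 ang 11.1
[[0.5351, -0.2427], [0.5561, -0.3496], [0.4481, -0.3681], [0.4275, -0.262]]
[300.5 252. ] ctr [ 0.4865 -0.098   0.066 ] sides 0.1084 0.1094 ang 54.7
[[0.4735, -0.022], [0.5619, -0.0847], [0.499, -0.1741], [0.4114, -0.1111]]
[167.  231.8] ctr [0.5237 0.2116 0.02  ] sides 0.1785 0.1787 ang 86.7
[[0.4416, 0.3052], [0.6198, 0.295], [0.6057, 0.1169], [0.4278, 0.1294]]
nozzle [[0.67244472 0.2018301  0.069     ]] cups [[ 0.49086772 -0.09773296  0.096     ]
 [ 0.49666286 -0.29839403  0.096     ]]
jar [[ 0.59692897 -0.2012493   0.086     ]] strips [[ 0.39642208 -0.21703867  0.062     ]] tin [[ 0.7659066  -0.02513597  0.05      ]]
plate [[0.603, 0.001], [0.633, -0.395], [0.388, -0.412], [0.357, -0.018]]
[0.28213349 0.61254172 0.23007496] [[-0.908  0.418 -0.001]
 [ 0.418  0.908 -0.002]
 [ 0.    -0.002 -1.   ]]
```

Request:
{"fn": "arm_command", "kwargs": {"steps": [0,-0.75,-0.85,0,0,0,-0.75,-0.85,0,0,0,-0.75,-0.85,0,0,0,-0.75,-0.85,0,0,0,-0.75,-0.85,0,0,0,-0.75,-0.85,0,0,0,-0.75,-0.85,0,0,0,-0.75,-0.85,0,0]}}

```text
time: 0.77
eef_pos: [0.3474, 0.3943, 0.2307]
tcp_rot: [0.214, 0.977, -0.0, -0.0]
contact_force: [-0.3, 0.1, 0.1]
opening: 0.001
finger_force: 0.0
```

Request:
{"fn": "arm_command", "kwargs": {"steps": [0,-0.75,-0.85,0,0,0,-0.75,-0.85,0,0,0,-0.75,-0.85,0,0,0,-0.75,-0.85,0,0,0,-0.75,-0.85,0,0,0,-0.75,-0.85,0,0,0,-0.75,-0.85,0,0,0,-0.75,-0.85,0,0]}}

```text
time: 1.43
eef_pos: [0.4124, 0.1773, 0.2309]
tcp_rot: [0.214, 0.977, -0.0, -0.0]
contact_force: [-0.6, 0.3, 0.3]
opening: 0.003
finger_force: 0.0
```

Request:
{"fn": "arm_command", "kwargs": {"steps": [0,-0.75,-0.85,0,0,0,-0.75,-0.85,0,0,0,-0.75,-0.85,0,0,0,-0.75,-0.85,0,0,0,-0.75,-0.85,0,0,0,-0.75,-0.85,0,0,0,-0.75,-0.85,0.5,0,0,0,0,0.5,0]}}

```text
time: 2.1
eef_pos: [0.4711, -0.0153, 0.2069]
tcp_rot: [0.216, 0.976, -0.001, 0.002]
contact_force: [0.1, 1.0, -0.1]
opening: 0.002
finger_force: 0.0
```

```bash
cat >> h.py <<'E'
def go(t):
    s,p,M=tool();print("at",p.round(4),"units",(M.T@(np.array(t)-p)/.025).round(2))
def wcast(px,z,m):
    K=np.array(m["intrinsics"]);r=cv2.Rodrigues(np.array(m["rvec"],float))[0];t=np.array(m["tvec"]).ravel();c=-r.T@t
    u=np.atleast_2d(px).astype(float)-[K[0,2],K[1,2]];a=np.hypot(*u.T);th=a/K[0,0];q=u/np.maximum(a,1e-9)[:,None]
    d=np.c_[q*np.sin(th)[:,None],np.cos(th)]@r
    return c+d*((z-c[2])/d[:,2])[:,None]
E
python3 - <<'E'
from h import *
import json
m=ctrl.camera_model("wrist");im=ctrl.read_camera("wrist")
json.dump({k:np.array(v).tolist() for k,v in m.items()},open("pics/w1.json","w"));np.save("pics/w1.npy",im)
cv2.imwrite("pics/w1.png",cv2.resize(im[:,:,::-1],(800,600)))
go([.4762,-.0379,.08])
E
```

```text
at [ 0.4685 -0.0132  0.2031] units [-0.72 -0.76  4.92]
```

View pics/w1.png

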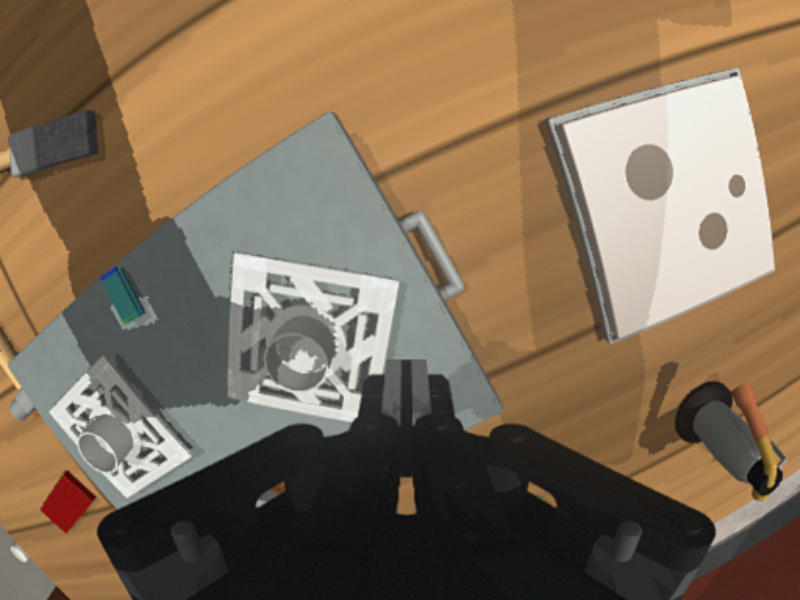

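The wrist view shows base A with corners at (232,252), (400,283) and (228,400), and the cup at about (306,348). Base B's corners are at (51,410), (190,458), (103,358) and (125,497).

Run:
```python
from h import *
import json
m=json.load(open("pics/w1.json"));s=.64
a=wcast(np.array([[232,252],[400,283],[228,400]])*s,.066,m)
print(a.round(4).tolist(),"ctrA",((a[1]+a[2])/2).round(4), np.linalg.norm(a[1]-a[0]),np.linalg.norm(a[2]-a[0]))
b=wcast(np.array([[51,410],[103,358],[190,458],[125,497]])*s,.066,m)
print(b.round(4).tolist(),b.mean(0).round(4))
```

```text
[[0.4072, -0.1118, 0.066], [0.4731, -0.0213, 0.066], [0.5003, -0.1757, 0.066]] ctrA [ 0.4867 -0.0985  0.066 ] 0.11193119062187475 0.11293828567264182
[[0.4447, -0.364, 0.066], [0.4278, -0.262, 0.066], [0.5348, -0.2433, 0.066], [0.5523, -0.3505, 0.066]] [ 0.4899 -0.3049  0.066 ]
```

Request:
{"fn": "arm_command", "kwargs": {"steps": [0,-0.4,-0.4,1,0,0,-0.3,-0.35,1,0,0,0,0,1,0,0,0,0,1,0,0,0,0,0.5,0,0,0,0,0,0,0,0,0,0,0]}}

```text
time: 2.73
eef_pos: [0.4769, -0.0351, 0.0933]
tcp_rot: [0.214, 0.977, 0.0, -0.001]
contact_force: [0.3, -0.0, 0.3]
opening: 0.003
finger_force: 0.0
```

Request:
{"fn": "arm_command", "kwargs": {"steps": [0,-0.05,-0.1,0.5,0,0,0,0,0.4,0,0,0,0,0.08,0,0,0,0,0,0,0,0,0,0,0]}}

```text
time: 3.15
eef_pos: [0.4781, -0.0384, 0.0699]
tcp_rot: [0.214, 0.977, -0.0, 0.0]
contact_force: [0.3, -0.0, -0.2]
opening: -0.002
finger_force: 0.0
```

Request:
{"fn": "arm_command", "kwargs": {"steps": [0,0,0,0.06,0,0,0,0,0.06,0,0,0,0,0,0]}}

```text
time: 3.4
eef_pos: [0.4778, -0.0385, 0.0665]
tcp_rot: [0.214, 0.977, -0.0, 0.0]
contact_force: [-0.3, -0.4, -0.0]
opening: -0.001
finger_force: 0.0
```

Request:
{"fn": "arm_command", "kwargs": {"steps": [0,0,0,0.04,0,0,0,0,0,0]}}

```text
time: 3.57
eef_pos: [0.4779, -0.0385, 0.0658]
tcp_rot: [0.214, 0.977, 0.0, 0.0]
contact_force: [-1.0, -0.5, 2.8]
opening: 0.005
finger_force: 1.2
```

Request:
{"fn": "arm_command", "kwargs": {"steps": [0,0,0,0.02,0,0,0,0,0.02,0,0,0,0,0,0]}}

```text
time: 3.82
eef_pos: [0.478, -0.0385, 0.0656]
tcp_rot: [0.214, 0.977, 0.0, -0.0]
contact_force: [-3.3, 0.7, 7.8]
opening: 0.0
finger_force: 4.1
```

Request:
{"fn": "arm_command", "kwargs": {"steps": [0,0,0,-0.4,0,0,-0.85,-0.16,0,0,0,-0.85,-0.16,0,0,0,-0.85,-0.16,0,0,0,-0.8,-0.16,0,0,0,0,0,0.25,0,0,0,0,0.1,0,0,0,0,0,0]}}

```text
time: 4.48
eef_pos: [0.5473, -0.0882, 0.0658]
tcp_rot: [0.214, 0.977, -0.0, 0.001]
contact_force: [1.2, -1.6, 1.9]
opening: -0.002
finger_force: 1.0
```

Request:
{"fn": "arm_command", "kwargs": {"steps": [0,0,0,0.05,0,0,0,0,0,0,0,0,0,0,0]}}

```text
time: 4.73
eef_pos: [0.5473, -0.0882, 0.0657]
tcp_rot: [0.214, 0.977, -0.001, 0.001]
contact_force: [0.7, -1.7, 5.6]
opening: -0.0
finger_force: 2.7
```

Request:
{"fn": "arm_command", "kwargs": {"steps": [0,0,0,-0.4,0,0,0.17,-0.85,0,0,0,0.17,-0.85,0,0,0,0.17,-0.85,0,0,0,0.16,-0.83,0,0,0,0,0,0.25,0,0,0,0,0.1,0,0,0,0,0,0]}}

```text
time: 5.4
eef_pos: [0.4956, -0.1574, 0.0657]
tcp_rot: [0.214, 0.977, -0.0, -0.001]
contact_force: [-1.8, -1.0, 4.3]
opening: 0.003
finger_force: 1.8
```

Request:
{"fn": "arm_command", "kwargs": {"steps": [0,0,0,0.05,0,0,0,0,0,0,0,0,0,0,0]}}

```text
time: 5.65
eef_pos: [0.4958, -0.1573, 0.0655]
tcp_rot: [0.213, 0.977, -0.001, -0.002]
contact_force: [-7.6, -2.0, 10.0]
opening: -0.0
finger_force: 5.0
```

Request:
{"fn": "arm_command", "kwargs": {"steps": [0,0,0,-0.4,0,0,0.84,0.16,0,0,0,0.84,0.16,0,0,0,0.84,0.16,0,0,0,0.83,0.15,0,0,0,0,0,0.25,0,0,0,0,0.1,0,0,0,0,0,0]}}

```text
time: 6.32
eef_pos: [0.4266, -0.1071, 0.0657]
tcp_rot: [0.214, 0.977, 0.001, -0.002]
contact_force: [-1.0, 1.6, 2.6]
opening: 0.002
finger_force: 1.5
```

Request:
{"fn": "arm_command", "kwargs": {"steps": [0,0,0,0.03,0,0,0,0,0,0,0,0,0,0,0]}}

```text
time: 6.57
eef_pos: [0.4271, -0.1075, 0.0655]
tcp_rot: [0.214, 0.977, 0.001, -0.002]
contact_force: [-5.0, 4.3, 8.6]
opening: 0.0
finger_force: 4.6
```

Request:
{"fn": "arm_command", "kwargs": {"steps": [0,0,0,-0.8,0,0,0,0,-0.8,0,0,-0.54,-0.95,0,0,0,-0.54,-0.95,0,0,0,-0.54,-0.95,0,0,0,-0.54,-0.95,0,0,0,-0.54,-0.95,0,0,0,-0.54,-0.95,0,0]}}

```text
time: 7.23
eef_pos: [0.4419, -0.2734, 0.1047]
tcp_rot: [0.214, 0.977, 0.0, 0.0]
contact_force: [0.2, 0.9, -0.3]
opening: -0.001
finger_force: 0.0
```

Request:
{"fn": "arm_command", "kwargs": {"steps": [0,0,0,0,0,0,0,0,0.8,0,0,0,0,0.6,0,0,0,0,0.05,0,0,0,0,0,0]}}

```text
time: 7.65
eef_pos: [0.4409, -0.271, 0.0676]
tcp_rot: [0.214, 0.977, 0.001, -0.001]
contact_force: [-0.6, -0.5, -0.3]
opening: -0.002
finger_force: 0.0
```

Request:
{"fn": "arm_command", "kwargs": {"steps": [0,0,0,0.08,0,0,0,0,0.02,0,0,0,0,0,0]}}

```text
time: 7.9
eef_pos: [0.4414, -0.2717, 0.0667]
tcp_rot: [0.214, 0.977, -0.0, 0.0]
contact_force: [-0.2, -0.3, -0.4]
opening: -0.001
finger_force: 0.0
```

Request:
{"fn": "arm_command", "kwargs": {"steps": [0,0,0,0.04,0,0,0,0,0.04,0,0,0,0,0,0]}}

```text
time: 8.15
eef_pos: [0.4415, -0.272, 0.0656]
tcp_rot: [0.214, 0.977, -0.0, 0.0]
contact_force: [-0.3, 1.6, 6.4]
opening: 0.002
finger_force: 3.0
```

Request:
{"fn": "arm_command", "kwargs": {"steps": [0,0,0,-0.4,0,0,-0.7,0.5,0,0,0,-0.7,0.5,0,0,0,-0.7,0.5,0,0,0,-0.7,0.5,0,0,0,0,0,0.25,0,0,0,0,0.1,0,0,0,0,0,0]}}

```text
time: 8.82
eef_pos: [0.5244, -0.2551, 0.0644]
tcp_rot: [0.214, 0.977, 0.0, -0.001]
contact_force: [-0.3, -0.0, 0.9]
opening: 0.004
finger_force: 0.1
```

Request:
{"fn": "arm_command", "kwargs": {"steps": [0,0,0,0.05,0,0,0,0,0,0,0,0,0,0,0]}}

```text
time: 9.07
eef_pos: [0.5248, -0.2558, 0.0641]
tcp_rot: [0.215, 0.977, 0.0, -0.0]
contact_force: [0.1, -0.3, -0.4]
opening: 0.001
finger_force: 0.1
```

Request:
{"fn": "arm_command", "kwargs": {"steps": [0,0,0,0.05,0,0,0,0,0.04,0,0,0,0,0,0]}}

```text
time: 9.32
eef_pos: [0.5254, -0.2559, 0.0624]
tcp_rot: [0.214, 0.977, -0.0, -0.0]
contact_force: [-1.5, 0.8, 3.6]
opening: 0.003
finger_force: 1.5
```

Request:
{"fn": "arm_command", "kwargs": {"steps": [0,0,0,0.02,0,0,0,0,0.02,0,0,0,0,0,0]}}

```text
time: 9.57
eef_pos: [0.5255, -0.2559, 0.0622]
tcp_rot: [0.214, 0.977, -0.0, -0.0]
contact_force: [-3.9, 2.0, 7.4]
opening: 0.003
finger_force: 3.8
```

Base B's corner at +55° sinks 3.5 mm and then goes solid, so base B is the one that rocks. Next I lift, centre over its cup, open the gripper and check.

Request:
{"fn": "arm_command", "kwargs": {"steps": [0,0,0,-0.8,0,0,0,0,-0.8,0,60,0,0,-0.8,0,100,0.11,-0.6,-0.8,0,100,0.11,-0.6,0,0,100,0.11,-0.6,0,0,100,0.1,-0.57,0,0,100,0,0,0,0]}}

```text
time: 10.23
eef_pos: [0.4899, -0.3066, 0.1407]
tcp_rot: [0.215, 0.977, -0.0, 0.0]
contact_force: [0.1, 0.2, -0.2]
opening: 0.846
finger_force: 0.0
```

Request:
{"fn": "arm_command", "kwargs": {"steps": [100,0,0,0,0,100,0,0,0,0]}}

```text
time: 10.4
eef_pos: [0.4911, -0.3044, 0.1405]
tcp_rot: [0.214, 0.977, 0.0, -0.0]
contact_force: [-0.5, -0.4, 0.4]
opening: 0.999
finger_force: 0.0
```

Run:
```python
from h import *
import json
m=ctrl.camera_model("wrist");im=ctrl.read_camera("wrist")
json.dump({k:np.array(v).tolist() for k,v in m.items()},open("pics/w2.json","w"))
cv2.imwrite("pics/w2.png",cv2.resize(im[:,:,::-1],(800,600)))
go([.491,-.3053,.070]);print(np.round(tool()[0]["qpos"],2),tool()[0]["opening"])
```

```text
at [ 0.4912 -0.3043  0.1405] units [-0.01 -0.04  2.82]
[-0.73  0.17  1.89  0.    1.08 -1.87] 1.0011652313178712
```

View pics/w2.png

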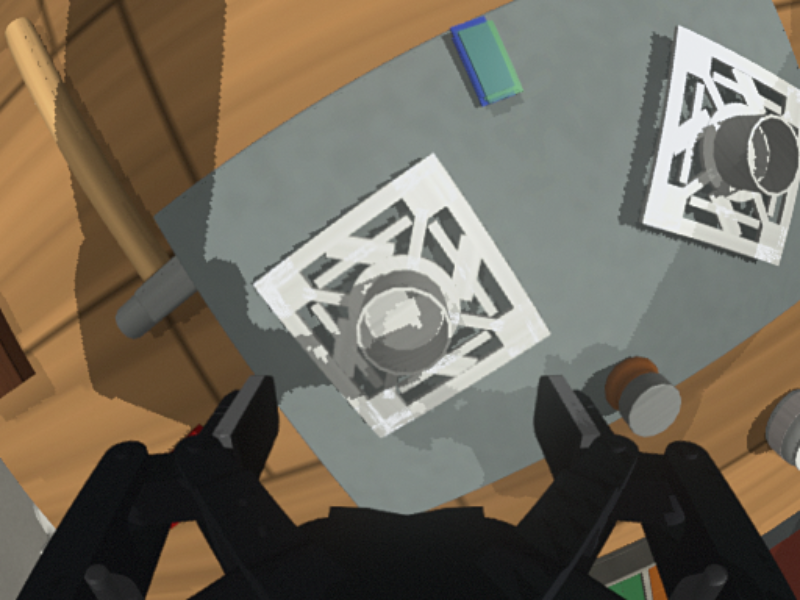

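The wrist view shows base B whole, with corners at (434,153), (551,333), (380,437) and (254,283). The cup rim is centred at (403,331), between the fingers.

Run:
```python
from h import *
import json
m=json.load(open("pics/w2.json"));s=.64
a=wcast(np.array([[434,153],[551,333],[380,437],[254,283]])*s,.066,m)
print(a.round(4).tolist(),a.mean(0).round(4),[np.linalg.norm(a[i]-a[i-1]).round(4) for i in range(4)])
print("diag angs",[np.degrees(np.arctan2(*(a[i]-a[i-2])[1::-1])).round(1) for i in (0,1)], "rim",wcast([403*s,331*s],.096,m).round(4))
```

```text
[[0.4256, -0.2608, 0.066], [0.533, -0.2412, 0.066], [0.5523, -0.3495, 0.066], [0.4446, -0.368, 0.066]] [ 0.4889 -0.3049  0.066 ] [np.float64(0.1089), np.float64(0.1092), np.float64(0.11), np.float64(0.1093)]
diag angs [np.float64(145.0), np.float64(55.1)] rim [[ 0.4881 -0.3053  0.096 ]]
```

Request:
{"fn": "arm_command", "kwargs": {"steps": [100,0.06,-0.06,0.9,0,100,0,0,0.9,0,100,0,0,0.6,0,100,0,0,0.3,0,100,0,0,0.1,0,100,0,0,0,0]}}

```text
time: 10.95
eef_pos: [0.4891, -0.3051, 0.0704]
tcp_rot: [0.214, 0.977, 0.0, -0.0]
contact_force: [-0.1, 0.3, 1.2]
opening: 0.996
finger_force: 0.0
```

Request:
{"fn": "arm_command", "kwargs": {"steps": [35,0,0,0,0,35,0,0,0,0,35,0,0,0,0,35,0,0,0,0,35,0,0,0,0,35,0,0,0,0], "squeeze": 35}}

```text
time: 11.45
eef_pos: [0.4898, -0.3063, 0.0722]
tcp_rot: [0.214, 0.977, -0.001, 0.001]
contact_force: [0.2, 1.4, 4.6]
opening: 0.482
finger_force: 35.3
```

Request:
{"fn": "arm_command", "kwargs": {"steps": [35,0,0,0,0,35,0,0,-0.1,0,35,0,0,-0.3,0,35,0,0,-0.6,0,35,0,0,-0.8,0,35,0,0,-0.8,0,35,0,0,-0.6,0,35,0,0,-0.2,0], "squeeze": 50}}

```text
time: 12.12
eef_pos: [0.4894, -0.3063, 0.158]
tcp_rot: [0.214, 0.977, -0.001, 0.001]
contact_force: [-0.3, 0.3, -2.5]
opening: 0.47
finger_force: 50.9
```

Run:
```python
from h import *
m=ctrl.camera_model("wrist");im=ctrl.read_camera("wrist")
cv2.imwrite("pics/w3.png",cv2.resize(im[:,:,::-1],(800,600)))
s,p,M=tool();print(s["contact_force"],s["opening"],s["qpos"][5]);go([.5237,.2116,p[2]])
```

```text
[ 1.32149519 -1.17353442 -2.35930789] 0.4726969491009352 -1.8736558165057193
at [ 0.4895 -0.3062  0.1579] units [ 7.42 19.39 -0.04]
```

View pics/w3.png

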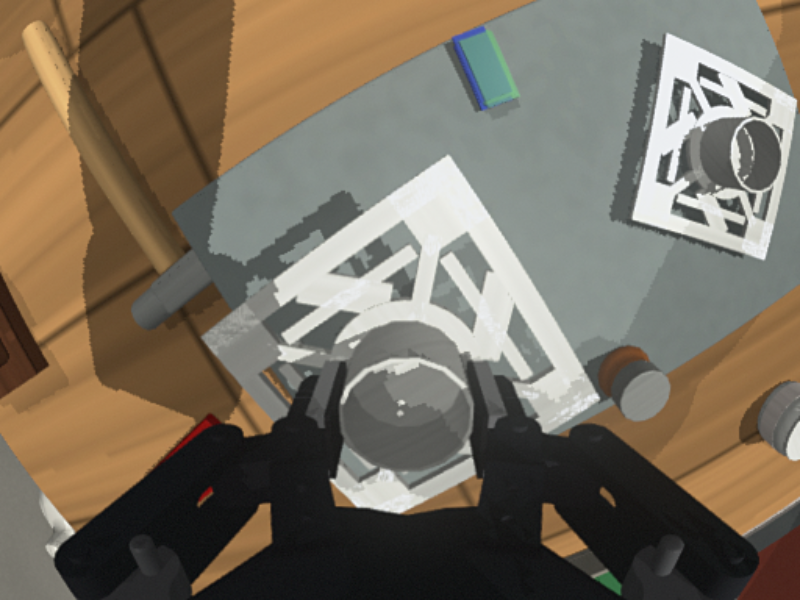

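Request:
{"fn": "arm_command", "kwargs": {"steps": [35,0.19,0.5,0,0,35,0.37,0.97,0,0,35,0.37,0.97,0,0,35,0.37,0.97,0,0,35,0.37,0.97,0,0,35,0.37,0.97,0,0,35,0.37,0.97,0,0,35,0.37,0.97,0,0]}}

```text
time: 12.83
eef_pos: [0.5003, -0.1086, 0.1535]
tcp_rot: [0.214, 0.977, 0.001, -0.002]
contact_force: [-0.1, -0.4, -2.6]
opening: 0.469
finger_force: 51.1
```

Request:
{"fn": "arm_command", "kwargs": {"steps": [35,0.37,0.97,0,0,35,0.37,0.97,0,0,35,0.37,0.97,0,0,35,0.37,0.97,0,0,35,0.37,0.97,0,0,35,0.37,0.97,0,0,35,0.37,0.97,0,0,35,0.37,0.97,0,0]}}

```text
time: 13.5
eef_pos: [0.5139, 0.098, 0.1535]
tcp_rot: [0.214, 0.977, -0.0, -0.002]
contact_force: [0.2, -0.4, -3.4]
opening: 0.473
finger_force: 51.1
```

Request:
{"fn": "arm_command", "kwargs": {"steps": [35,0.37,0.97,0,0,35,0.37,0.97,0,0,35,0.37,0.97,0,0,35,0.2,0.5,0,0,35,0,0,0,0,35,0,0,0,0]}}

```text
time: 14.0
eef_pos: [0.5206, 0.1875, 0.1543]
tcp_rot: [0.213, 0.977, -0.001, -0.001]
contact_force: [-0.1, 0.7, -3.6]
opening: 0.473
finger_force: 51.2
```

Request:
{"fn": "arm_command", "kwargs": {"steps": [35,0,0,0,0.6,35,0,0,0,1,35,0,0,0,1,35,0,0,0,1,35,0,0,0,1,35,0,0,0,1,35,0,0,0,1,35,0,0,0,1]}}

```text
time: 14.67
eef_pos: [0.5215, 0.1856, 0.1551]
tcp_rot: [0.564, 0.826, -0.001, -0.0]
contact_force: [-0.4, -0.7, -3.6]
opening: 0.476
finger_force: 51.2
```

Request:
{"fn": "arm_command", "kwargs": {"steps": [35,0,0,0.5,1,35,0,0,0.8,1,35,0,0,0.8,0.7,35,0,0,0.4,0,35,0,0,0,0,35,0,0,0,0]}}

```text
time: 15.17
eef_pos: [0.5215, 0.1864, 0.0927]
tcp_rot: [0.667, 0.745, -0.001, -0.001]
contact_force: [-0.4, 0.2, -2.4]
opening: 0.476
finger_force: 51.2
```

Run:
```python
from h import *
import json
m=ctrl.camera_model("wrist");im=ctrl.read_camera("wrist")
json.dump({k:np.array(v).tolist() for k,v in m.items()},open("pics/w4.json","w"))
cv2.imwrite("pics/w4.png",cv2.resize(im[:,:,::-1],(800,600)))
im=ctrl.read_camera("top");np.save("pics/top4.npy",im)
cv2.imwrite("pics/top4.png",cv2.resize(im[150:310,90:300,::-1],None,fx=3.5,fy=3.5,interpolation=cv2.INTER_CUBIC))
s,p,M=tool();print(p,M.round(3)[:2,:2],np.round(s["qpos"],2));go([.5237,.2116,.05])
```

```text
[0.52297849 0.18700163 0.09460814] [[-0.109  0.994]
 [ 0.994  0.109]] [ 0.16  0.18  1.97 -0.    0.99  0.05]
at [0.523  0.187  0.0946] units [0.97 0.13 1.78]
```

View pics/w4.png

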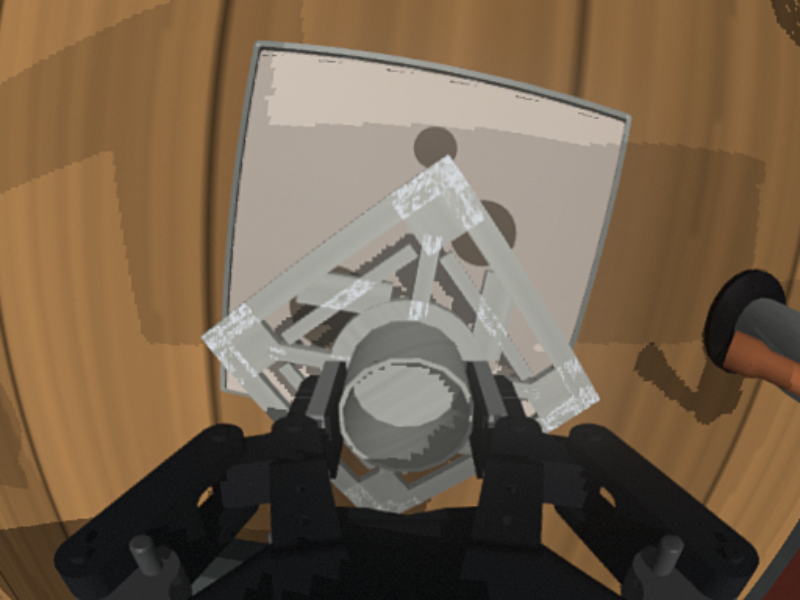

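View pics/top4.png

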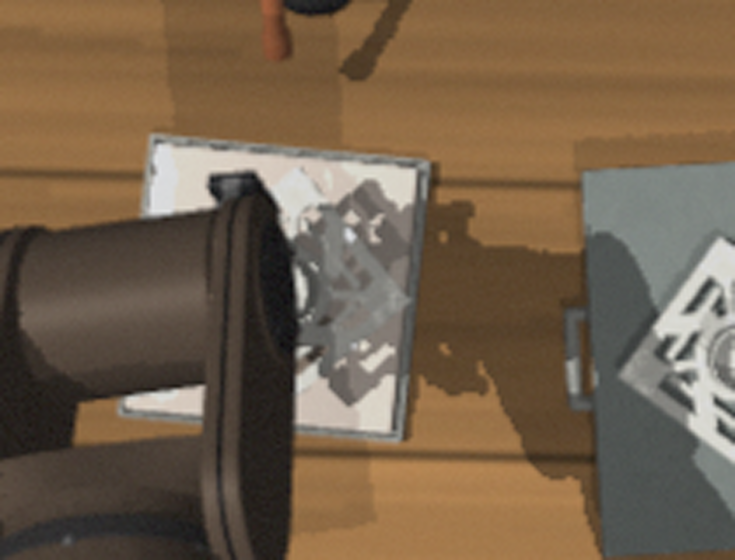

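The wrist view shows the base held level. The short corner is at (600,400), on the torch side, and the other corners are at (449,155), (204,338) and (390,513). The board's far corners are at (260,46) and (629,119). The top view is mostly hidden by the arm, but the base is visibly short of the middle.

Run:
```python
from h import *
import json
m=json.load(open("pics/w4.json"));s=.64
a=wcast(np.array([[600,400],[449,155],[204,338],[390,513]])*s,.0884,m)
print(a.round(4).tolist(),a[[0,2]].mean(0).round(4),[np.linalg.norm(a[i]-a[i-1]).round(4) for i in range(4)])
print("diag angs",[np.degrees(np.arctan2(*(a[i]-a[i+2])[1::-1])).round(1) for i in (0,1)],"edges",[np.degrees(np.arctan2(*(a[i]-a[i-1])[1::-1])).round(1) for i in range(4)])
b=wcast(np.array([[260,46],[629,119],[226,391]])*s,.02,m);print(b.round(4).tolist(),np.degrees(np.arctan2(*(b[1]-b[0])[1::-1])),np.linalg.norm(b[1]-b[0]),np.linalg.norm(b[2]-b[0]))
print("rim",wcast([405*s,413*s],.1184,m).round(4))
```

```text
[[0.5968, 0.1821, 0.0884], [0.5256, 0.2633, 0.0884], [0.4454, 0.1918, 0.0884], [0.5211, 0.1187, 0.0884]] [0.5211 0.1869 0.0884] [np.float64(0.0987), np.float64(0.1081), np.float64(0.1074), np.float64(0.1052)]
diag angs [np.float64(-3.7), np.float64(88.2)] edges [np.float64(39.9), np.float64(131.2), np.float64(-138.3), np.float64(-44.0)]
[[0.4382, 0.309, 0.02], [0.6182, 0.2966, 0.02], [0.4257, 0.128, 0.02]] -3.933538569747669 0.18043699456756868 0.18148218924479578
rim [[0.5199 0.1896 0.1184]]
```

Request:
{"fn": "arm_command", "kwargs": {"steps": [35,0.3,0.04,0,0,35,0.5,0.06,0.2,0,35,0.17,0.04,0.6,0,35,0,0,0.6,0,35,0,0,0.3,0,35,0,0,0.1,0,35,0,0,0,0,35,0,0,0,0]}}

```text
time: 15.93
eef_pos: [0.5233, 0.2121, 0.0489]
tcp_rot: [0.667, 0.745, 0.0, 0.0]
contact_force: [0.3, 0.3, -2.6]
opening: 0.475
finger_force: 51.2
```

```bash
python3 -c "
from h import *
s,p,M=tool();print(s['contact_force']);go([.5237,.2116,.0422])"
```

```text
[ 0.25126555  0.33473832 -2.61293844]
at [0.5233 0.2121 0.0489] units [-0.02  0.01  0.27]
```

Request:
{"fn": "arm_command", "kwargs": {"steps": [35,0,0,0.08,0,35,0,0,0.08,0,35,0,0,0.04,0,35,0,0,0,0]}}

```text
time: 16.27
eef_pos: [0.5228, 0.2116, 0.0434]
tcp_rot: [0.668, 0.744, 0.0, -0.0]
contact_force: [0.4, 0.1, -4.0]
opening: 0.475
finger_force: 51.2
```

Request:
{"fn": "arm_command", "kwargs": {"steps": [35,0,0,0.04,0,35,0,0,0,0,35,0,0,0,0]}}

```text
time: 16.52
eef_pos: [0.523, 0.2117, 0.0426]
tcp_rot: [0.668, 0.745, 0.0, 0.0]
contact_force: [-0.2, 0.8, -1.3]
opening: 0.466
finger_force: 51.3
```

Request:
{"fn": "arm_command", "kwargs": {"steps": [35,0,0,0.02,0,35,0,0,0,0,35,0,0,0,0]}}

```text
time: 16.77
eef_pos: [0.5231, 0.2117, 0.0424]
tcp_rot: [0.668, 0.745, 0.0, 0.0]
contact_force: [-0.5, -0.1, 1.3]
opening: 0.473
finger_force: 51.5
```

Request:
{"fn": "arm_command", "kwargs": {"steps": [48,0,0,0,0,52,0,0,0,0,56,0,0,0,0,62,0,0,0,0,80,0,0,0,0,95,0,0,0,0,95,0,0,0,0,95,0,0,0,0], "squeeze": 20}}

```text
time: 17.43
eef_pos: [0.5229, 0.2117, 0.0418]
tcp_rot: [0.668, 0.745, 0.0, 0.0]
contact_force: [-0.0, 0.0, 0.1]
opening: 0.955
finger_force: 0.0
```

Request:
{"fn": "arm_command", "kwargs": {"steps": [95,0,0,-0.3,0,95,0,0,-0.6,0,95,0,0,-1,0,95,0,0,-1,0,95,0,0,-1,0,95,0,0,-1,0,95,0,0,-1,0,95,0,0,0,0]}}

```text
time: 18.1
eef_pos: [0.5262, 0.2125, 0.1965]
tcp_rot: [0.667, 0.745, 0.005, 0.004]
contact_force: [0.1, 0.6, 0.9]
opening: 0.951
finger_force: 0.0
```

Run:
```python
from h import *
import json
m=ctrl.camera_model("wrist");im=ctrl.read_camera("wrist")
json.dump({k:np.array(v).tolist() for k,v in m.items()},open("pics/w5.json","w"))
cv2.imwrite("pics/w5.png",cv2.resize(im[:,:,::-1],(800,600)))
```

```text
(no output)
```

View pics/w5.png

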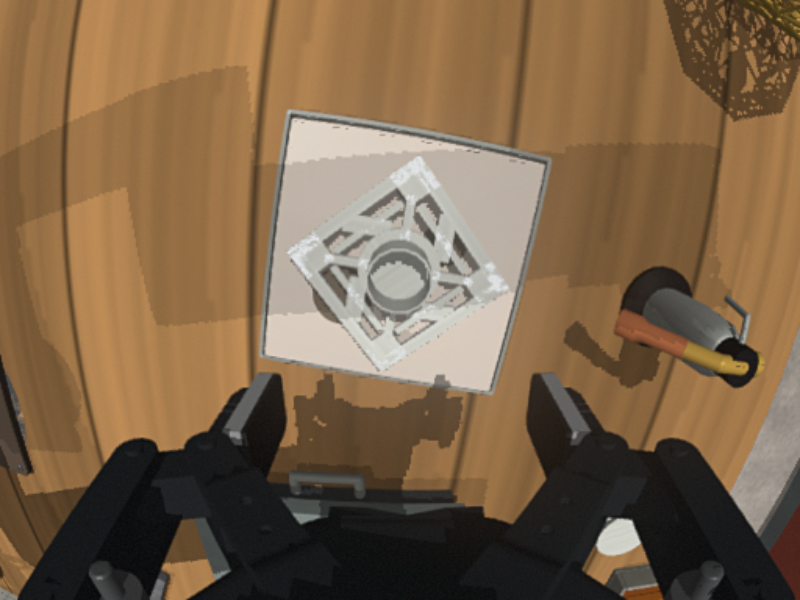

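The wrist view shows the base standing on the board, with corners at (509,288), (419,157), (288,252) and (382,370). The board corners are at (290,113), (549,160), (492,391) and (263,355), and the nozzle tip is at (622,325).

Run:
```python
from h import *
import json
m=json.load(open("pics/w5.json"));s=.64
a=wcast(np.array([[509,288],[419,157],[288,252],[382,370]])*s,.036,m)
b=wcast(np.array([[291,115],[548,161],[491,391],[264,355]])*s,.02,m)
n=wcast([[622*s,325*s]],.069,m)[0]
ang=lambda v:np.degrees(np.arctan2(v[1],v[0])).round(1)
c=a.mean(0);print("base",c,"board",b.mean(0),"nozzle",n,"sides",[np.linalg.norm(a[i]-a[i-1]).round(4) for i in range(4)],[np.linalg.norm(b[i]-b[i-1]).round(4) for i in range(4)])
print(ang(a[0]-a[2]),ang(a[1]-a[3])-90,"to nozzle",ang(n-c),"board x",ang(b[1]-b[0]),ang(b[2]-b[3]))
```

```text
base [0.52295796 0.21125537 0.036     ] board [0.5219183  0.21291998 0.02      ] nozzle [0.67573906 0.19831332 0.069     ] sides [np.float64(0.1084), np.float64(0.1085), np.float64(0.1081), np.float64(0.108)] [np.float64(0.1805), np.float64(0.1809), np.float64(0.1811), np.float64(0.1806)]
-3.5 -3.5 to nozzle -4.8 board x -3.7 -3.9
```

```bash
python3 -c "
from plant import ctrl
print(ctrl.sign_off())"
```

```text
the job is handed in; nothing more can be done
None
```

The rocking base was the right-hand one in the top view (farther from the soldering board): its corner nearest the jar sank 3.5 mm. It now stands on the soldering board, within about 2 mm of the middle, with that corner within about 1° of the nozzle direction; I left the other base in its place and handed the job in at about 18 s, with no verdict returned.

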